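Slide the manometer tray over the gap to the test board

ROBOT

A 6-joint arm with a two-finger parallel gripper is mounted at the origin on the work surface. World frame = base frame: x ahead of the robot, y to its left, z up, the work surface at z = 0. Lengths are in m, angles in rad, forces in N, time in s.
With the tool pointing down it reaches from about 0.3 to 0.85 m from the base axis. Payload 4.2 kg.
Tool frame: the origin (TCP) lies midway between the tips of the shut fingers; the grasp point (between the pads) lies 19 mm behind it; z points along the fingers, y is the direction in which the jaws open and shut (so a half turn about z gives the same grasp; the last joint's range is limited). The gripper opens to 91 mm and grips with 3 to 60 N. Pads are 32 mm wide; open, the fingers measure 118 mm over their backs; the gripper's body (76 mm by 178 mm) begins 60 mm behind the grasp point.
Start: joints at [-1.179, 0.32, 1.565, -0, 1.257, -0.02], TCP at [0.23, -0.527, 0.214] pointing down, gripper open.
Joint ranges: [-3.11, 3.11], [-0.84, 2.01], [0.21, 2.61], [-1.34, 4.49], [0.05, 2.63], [-2.56, 2.56]. Speed limits (rad/s): [2.57, 2.57, 3.14, 3.14, 3.14, 3.14].

INTERFACE

Orientations are given as a 3x3 rotation matrix whose columns are the frame's x, y, z axes.
In Python, from cell import arm gives the robot as it stands.
- The arm moves only by the tool apply_moves, never from a script. Its arguments are lists of equal length, an entry for each row: "linear": the shift along the world's x, y, z in cm, a list of three; "dr": the turn, a rotation vector about the world's x, y, z in degrees, a list of three; "hand": the closure, from 0 (fully open) to 1 (shut). A call has 1 to 8 rows; each row is the pose to reach, as a shift and turn from the pose commanded when the call began; what a row does not reach only later rows make up. A row lasts 1/10 s, in which the tool goes at most 50 mm and 8.59 degrees, less where a joint would pass 70% of its speed; a pose out of reach is approached as far as the arm can. A call with a gripper value outside its range is refused whole. The fingers move at their own pace and stop on an object; "squeeze" is the grip in N (left out, the last holds). Time passes only in rows, so rows that repeat a pose let the fingers close. It gives the time, the measured TCP pose, the force and the opening at its end, in the units of the state.
- arm.observe(): the state, without advancing time (a new reading comes with each control period).
- arm.grab_frame(name): name is "scene" or "top" or "wrist"; returns a dict with "img" (384x512x3 uint8, red, green, blue), "vertical_fov" (degrees; the focal length in pixels is half the picture's height over the tangent of half this angle, whatever the lens; pixels are square), "cx", "cy" (the principal point, pixels), "distortion" ([k1, k2, p1, p2, k3] as OpenCV has them; the pictures are not rectified), "position" and "orientation" of the camera in the world; the wrist camera has in their place "mount" (4x4, takes a point from camera to tool coordinates, whose origin is the TCP and whose axes are the flange's). Camera axes: x right, y up, looking along -z (the intrinsics and any distortion apply to the point x, -y, -z); pixel columns grow to the right and rows downward; lengths in m; the calibration is good to about 2 mm. A picture is of the moment at which its call begins: read the wrist's pose just before it. There is no depth.
- arm.finish_job(): hands the job in, once; it reports no verdict.
The state is a dict: "time": time; "joints": joint angles; "qd": joint speeds; "joint_torque": joint torques, N m; "position": TCP position; "tcp_rot": TCP orientation; "wrist_force": force on the tool from outside, world axes, zero at the start; "ft_torque": the same for the moment, N m; "width": opening from 0.0 (shut) to 1.0 (fully open).
Only numpy, scipy, OpenCV 4.12 (cv2) and the standard library are available. Lean on these libraries where they do the work, as an engineer would, in place of code of your own. Each camera call takes 0.05 s, during which the arm holds its last target. There are 200 camera calls.

TASK

Slide the wooden tray with the open manometer case from the near board across the gap onto the far board, press it lightly but definitely home against the steel stop there, then take the hand away. The tray is nose-heavy and slippery: it tips into the gap unless its padded tail ledge is borne down on until the nose has landed, and it tips backwards if still borne down on once the tail is over the gap, so keep it level all the way, without clamping it or lifting it off the boards. Use a light hand throughout (under about 25 N on the tray and on the stop), and leave the case untouched in its nest and everything else on the desk alone.

Things in the scene. Friction and masses are not known exactly. Their poses are not given: they have to be found in the camera images.
- near_board: fixed plywood platform 180 wide (x) x 256 long (y) x 60 mm high on which the tray starts. Origin: centre of its footprint at desk height; +y is the sliding direction, towards the far board. Its edge at y = +128 mm borders the gap. Aluminium side guides, 12 mm high, leave 3 mm on each side of the tray.
- far_board: fixed plywood platform 180 wide (x) x 280 long (y) mm beyond the gap, axes parallel to the near board. Origin: centre of its footprint, 58 mm below its top; its top lies 1 to 2.5 mm lower than the near board's top. Its edge at y = -140 mm borders the gap, which is 112 to 122 mm wide. Side guides flare open at the entry.
- stop: fixed steel bar 100 mm wide (x), 24 mm high, with a rubber face, across the far board near its far end. Origin: centre of its rubber face (looking to -y), at the level of the far board's top; y as the boards' y. The tray is home when its nose touches this face.
- tray: loose wooden tray 130 wide (x) x 225 long (y, nose at +y), base plate 10 mm thick, rounded nose edge; 0.28 kg plus the case of 0.43 to 0.63 kg. Their common balance point lies 80 to 90 mm behind the nose, less than the gap's width: unsupported it tips into the gap. Friction with the boards about 0.25 (0.2 to 0.3), waxed. Origin: centre of its underside
- tray_nose (a point): middle of the tray's front edge, at underside level, 112.5 mm ahead of the tray's origin
- tray_ledge (a point): middle of the tray's tail ledge, on top of its rubber pad (10 mm above the underside; flat, 130 wide, 55 long in y, free above); axes as the tray, 85 mm behind the tray's origin. The pad gives a little (about 1 mm). In front it ends at a slippery push wall across the tray, 10 mm thick, 35 mm high above the pad, its tail-side face 27.5 mm ahead of this point
- case: loose half-open green enamelled manometer case 114 x 112 x 44 mm, standing in the low-rimmed nest at the tray's nose, its glazed lid hinged at the nose side, open, 118 mm high above the case's underside at most. Origin: centre of its underside, normally 44.5 mm ahead of the tray's origin and 10 mm above its underside
- petri: clear glass petri dish, 68 mm across, 15 mm high, on the desk in the gap; bystander. Origin: centre of its underside
- tube_a: C-shaped brass bourdon tube, about 70 mm, on the desk on the side of the boards away from the robot; bystander
- tube_b: the smaller C-shaped brass bourdon tube, about 62 mm, next to the other, on the side of the boards away from the robot; bystander
- screwdriver: wooden-handled screwdriver on the desk beside the near board, on the side away from the robot; bystander
- bezel: steel bezel ring, 96 mm across, 12 mm high, on the desk beyond the far board, on the side away from the robot; bystander
- oil: small amber oil bottle, 32 mm across, 75 mm high, on the desk beyond the far board; bystander
- weight: brass test weight, 36 mm across, 22 mm high, on the desk in the gap beside the petri dish; bystander

How it is judged:
By the outcome, as a careful person would: the job done as asked, in the order asked, and still so for the second after the job is handed in, with the robot touching nothing.
It also fails if it takes over 72 s, if anything falls off the work surface, if the arm or the gripper's body presses on something with over 40 N, if the wrist force passes 120 N, or if a joint passes its speed limit or range.

## Working session

There is one attempt and no reset: what is moved stays moved. The work goes in short steps, Python scripts to look and compute and a tool call to move; the robot and the scene stay as the last step left them, time stands still between calls to the robot, and variables do not carry over. Pictures are saved under pics/ and viewed, about 8 in all and at most 12, crops included, and the job is handed in when it is done.

Besides the shell and the picture viewer there is one more tool, called after "Call:" by a JSON object that holds its "fn" and its "kwargs". apply_moves: Moves the arm, as the interface text tells. Its arguments: {"type":"object","properties":{"linear":{"type":"array"},"dr":{"type":"array"},"hand":{"type":"array"},"squeeze":{"type":"number"}},"required":["linear","dr","hand"]}

```bash
mkdir -p pics; cat > h.py <<'E'
import numpy as np, cv2
from cell import arm
def grab(n,path=None):
    f=arm.grab_frame(n)
    if path: cv2.imwrite(path,f["img"][:,:,::-1])
    return f
def K(f):
    fl=192/np.tan(np.radians(f["vertical_fov"])/2)
    return np.array([[fl,0,f["cx"]],[0,fl,f["cy"]],[0,0,1.]])
def pose(f,s=None):
    if "mount" in f:
        T=np.eye(4);T[:3,:3]=np.array(s["tcp_rot"]);T[:3,3]=s["position"];M=T@np.array(f["mount"]);return M[:3,3],M[:3,:3]
    return np.array(f["position"]),np.array(f["orientation"])
def pix2z(f,uv,z,s=None):
    p,R=pose(f,s)
    u=cv2.undistortPoints(np.array(uv,float).reshape(-1,1,2),K(f),np.array(f["distortion"],float)).reshape(-1,2)
    d=np.c_[u[:,0],-u[:,1],-np.ones(len(u))]@R.T
    return p+d*((z-p[2])/d[:,2])[:,None]
def proj(f,P,s=None):
    p,R=pose(f,s); c=(np.array(P,float).reshape(-1,3)-p)@R; c=c*[1,-1,-1]
    return cv2.projectPoints(c,np.zeros(3),np.zeros(3),K(f),np.array(f["distortion"],float))[0].reshape(-1,2)
E
python3 - <<'E'
from h import *
import pickle
F={}
for n in("scene","top"):
    F[n]=grab(n,f"pics/{n}0.png")
pickle.dump(F,open("F0.pkl","wb"))
for n in F: print(n,F[n]["position"],np.round(F[n]["orientation"],2).tolist(),F[n]["vertical_fov"],F[n]["distortion"])
s=arm.observe();print(s)
E
```

```text
scene [1.30477121 0.06032107 0.64754173] [[-0.04, -0.6, 0.8], [1.0, -0.01, 0.04], [-0.02, 0.8, 0.6]] 56.134128736327945 [-0.02848053  0.          0.          0.          0.        ]
top [0.44061269 0.02338609 1.03230407] [[0.03, 0.99, -0.12], [-1.0, 0.03, 0.02], [0.02, 0.12, 0.99]] 46.24319086701372 [0.00096293 0.         0.         0.         0.        ]
{'time': 0.1, 'joints': array([-1.17902410e+00,  3.20220750e-01,  1.56553452e+00, -1.06723339e-05,
        1.25737987e+00, -1.99903099e-02]), 'qd': array([-2.15425753e-05, -2.71987310e-04, -3.07532165e-03, -3.92402081e-04,
       -2.03955813e-03,  3.00734431e-03]), 'joint_torque': array([ 6.73611212e-04, -4.13331199e+01, -2.32509649e+01,  7.29086087e-02,
        4.21907112e-02, -6.53818734e-05]), 'position': array([ 0.22996518, -0.52653433,  0.21321723]), 'tcp_rot': array([[ 9.16415520e-01,  4.00227731e-01, -5.98343395e-04],
       [ 4.00228178e-01, -9.16414417e-01,  1.42173500e-03],
       [ 2.06872601e-05, -1.54237391e-03, -9.99998810e-01]]), 'wrist_force': array([-1.04678214,  0.59052898,  0.57308724]), 'ft_torque': array([ 0.03628637,  0.00793558, -0.02989441]), 'width': 1.0014632457598742}
```

View pics/top0.png

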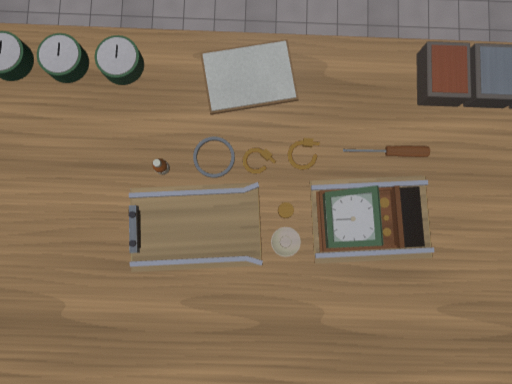

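View pics/scene0.png

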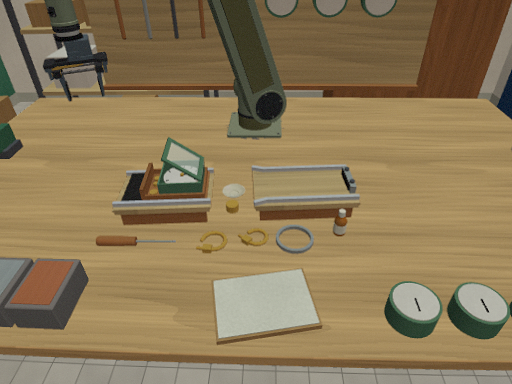

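The top picture shows the near board at right (tray with black pad at about (410,217), case at (353,218)). The far board is at left, with the stop at (134,229). The sliding direction is world +y with a small yaw. Next I'll enlarge it to measure.

```bash
python3 - <<'E'
import cv2
a=cv2.imread("pics/top0.png")
l=cv2.resize(a[175:275,300:440],None,fx=5.6,fy=5.6,interpolation=cv2.INTER_CUBIC)[:,:784]
r=cv2.resize(a[175:275,120:270],None,fx=5.2,fy=5.2,interpolation=cv2.INTER_CUBIC)
cv2.imwrite("pics/c1.png",l);cv2.imwrite("pics/c2.png",r)
E
```

```text
(no output)
```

View pics/c1.png

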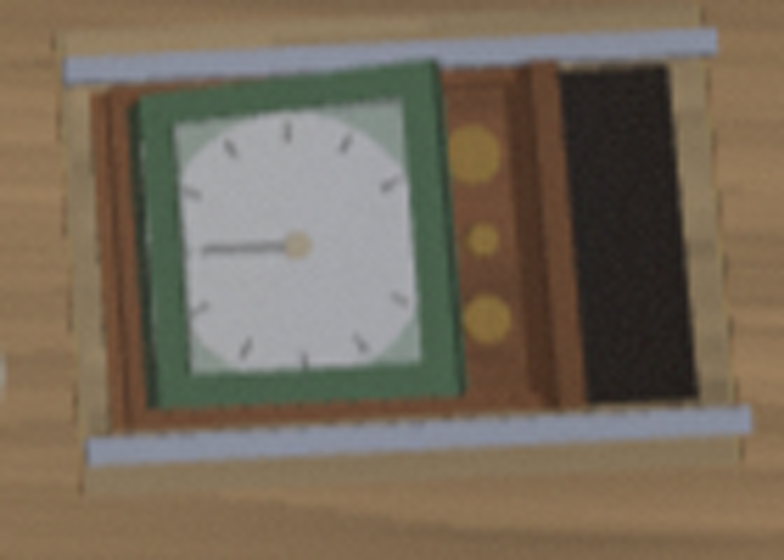

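View pics/c2.png

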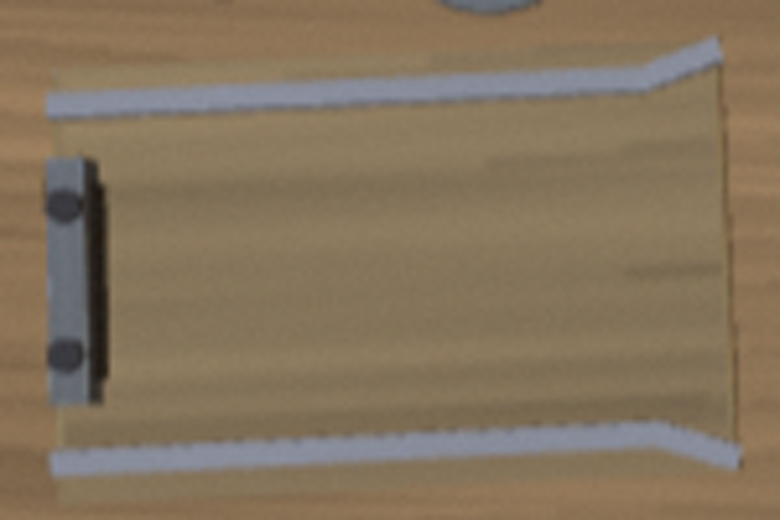

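Crop 1 (×5.6, offset 300,175) shows pad corners at (556,70), (668,67), (698,400), (588,402) and the nose edge from (92,93) to (113,430). Crop 2 (×5.2, offset 120,175) shows the rubber face from (104,185) to (108,380) and the gap edge from (718,50) to (736,460).

```bash
python3 - <<'E'
from h import *
import pickle
f=pickle.load(open("F0.pkl","rb"))["top"]
c1=lambda L:np.array(L)/5.6+[300,175]-0.4
c2=lambda L:np.array(L)/5.2+[120,175]-0.4
def show(n,L,z):
    P=pix2z(f,L,z)*1000;print(n,np.round(P[:,:2],0).tolist(),"mean",np.round(P.mean(0),1));return P
pad=show("pad",c1([(556,70),(668,67),(698,400),(588,402)]),.07)
print("w,l",np.linalg.norm(pad[1]-pad[2]),np.linalg.norm(pad[0]-pad[1]))
ns=show("nose",c1([(92,93),(113,430)]),.07)
d=ns[1]-ns[0];print("yaw from nose",np.degrees(np.arctan2(d[1],-d[0])))
nb=show("near",c1([(55,35),(85,490),(742,458),(700,10)]),.06)
for q in(nb[3]-nb[0],nb[2]-nb[1]): print(np.linalg.norm(q),np.degrees(np.arctan2(q[0],-q[1])))
fb=show("far",c2([(55,70),(60,500),(738,468),(718,42)]),.058)
for q in(fb[3]-fb[0],fb[2]-fb[1]): print(np.linalg.norm(q),np.degrees(np.arctan2(q[0],-q[1])))
g=show("guides near",c1([(65,80),(717,50),(88,440),(750,408)]),.072)
for q in(g[1]-g[0],g[3]-g[2]): print(np.linalg.norm(q),np.degrees(np.arctan2(q[0],-q[1])))
g=show("guides far",c2([(48,116),(645,90),(52,453),(648,424)]),.070)
for q in(g[1]-g[0],g[3]-g[2]): print(np.linalg.norm(q),np.degrees(np.arctan2(q[0],-q[1])))
show("stop",c2([(104,185),(108,380)]),.078)
E
```

```text
pad [[578.0, -287.0], [580.0, -331.0], [452.0, -341.0], [450.0, -299.0]] mean [ 515.2 -314.3   70. ]
w,l 128.6194863585173 43.83817548380079
nose [[563.0, -107.0], [434.0, -117.0]] mean [ 498.6 -111.8   70. ]
yaw from nose -4.48899223269544
near [[587.0, -93.0], [411.0, -108.0], [431.0, -362.0], [605.0, -347.0]] mean [ 508.3 -227.5   60. ]
254.78002086051302 4.126576729194071
254.41452852796715 4.4277508778805625
far [[558.0, 296.0], [381.0, 283.0], [402.0, 6.0], [579.0, 20.0]] mean [480.2 151.2  58. ]
277.101103047687 4.328795587670316
277.51420463320335 4.336061697078344
guides near [[567.0, -96.0], [587.0, -349.0], [430.0, -107.0], [450.0, -360.0]] mean [ 508.7 -228.1   72. ]
254.0513423368888 4.516849649015375
253.79760958613602 4.436113151361384
guides far [[538.0, 294.0], [556.0, 50.0], [401.0, 284.0], [419.0, 43.0]] mean [478.5 167.9  70. ]
245.6702388735912 4.375539070130858
241.25521189085737 4.4495474515366125
stop [[509.0, 268.0], [431.0, 261.0]] mean [470.1 264.5  78. ]
```

```bash
python3 - <<'E'
from h import *
import pickle
f=pickle.load(open("F0.pkl","rb"))["top"]
c1=lambda L:np.array(L)/5.6+[300,175]-0.4
print("lid tail edge",pix2z(f,c1([(438,62),(463,395)]),.188)*1000)
print("wall top tail edge",pix2z(f,c1([(556,66),(586,402)]),.105)*1000)
print("wall fwd top edge",pix2z(f,c1([(530,66),(556,402)]),.105)*1000)
E
```

```text
lid tail edge [[ 562.43996986 -208.54754407  188.        ]
 [ 450.09501466 -216.99975359  188.        ]]
wall top tail edge [[ 574.36030772 -275.68933338  105.        ]
 [ 449.83389839 -286.15355823  105.        ]]
wall fwd top edge [[ 574.04006905 -265.91198242  105.        ]
 [ 449.50037498 -275.0416776   105.        ]]
```

Call:
{"fn": "apply_moves", "kwargs": {"linear": [[3.6,2.8,0],[7.2,5.6,0],[10.8,8.4,0],[14.4,11.2,0],[18,14,0],[21.6,16.8,-1],[25,19.6,-2],[28.4,22.4,-4]], "dr": [[0,0,8],[0,0,16],[0,0,24],[0,0,32],[0,0,40],[0,0,48],[0,0,56],[0,0,64]], "hand": [0.4,0.4,0.4,0.4,0.4,0.4,0.4,0.4]}}

```text
time: 0.9
position: [0.5161, -0.3019, 0.1745]
tcp_rot: [[0.036, 0.999, 0.002], [0.999, -0.036, -0.001], [-0.001, 0.002, -1.0]]
wrist_force: [-0.2, -1.1, 0.3]
width: 0.602
```

The lid is about 50 mm clear of where the gripper's body will be. Next I align the yaw and come down to just above the pad.

Call:
{"fn": "apply_moves", "kwargs": {"linear": [[0,0,-2],[0,0,-4.5],[0,0,-7],[0,0,-8.5],[0,0,-8.5],[0,0,-8.5]], "dr": [[0,0,3],[0,0,6.5],[0,0,6.5],[0,0,6.5],[0,0,6.5],[0,0,6.5]], "hand": [0.4,0.4,0.4,0.4,0.4,0.4]}}

```text
time: 1.5
position: [0.5142, -0.303, 0.089]
tcp_rot: [[-0.071, 0.997, -0.0], [0.997, 0.071, 0.0], [0.0, -0.0, -1.0]]
wrist_force: [-0.6, -0.8, 0.4]
width: 0.599
```

```bash
python3 - <<'E'
from h import *
s=arm.observe();f=grab("top")
a=f["img"][165:285,290:440,::-1]
w=grab("wrist")["img"][:,:,::-1]
b=cv2.resize(a,(480,384),interpolation=cv2.INTER_CUBIC)
cv2.imwrite("pics/d1.png",np.hstack([b,cv2.resize(w,(320,240)) if 0 else cv2.resize(w,(320,384))]))
print(s["position"],s["wrist_force"],np.round(s["tcp_rot"],3).tolist(),s["width"])
E
```

```text
[ 0.51420087 -0.3029818   0.08897954] [-0.56531903 -0.79936644  0.40305267] [[-0.071, 0.997, -0.0], [0.997, 0.071, 0.0], [0.0, -0.0, -1.0]] 0.5993438295211394
```

View pics/d1.png

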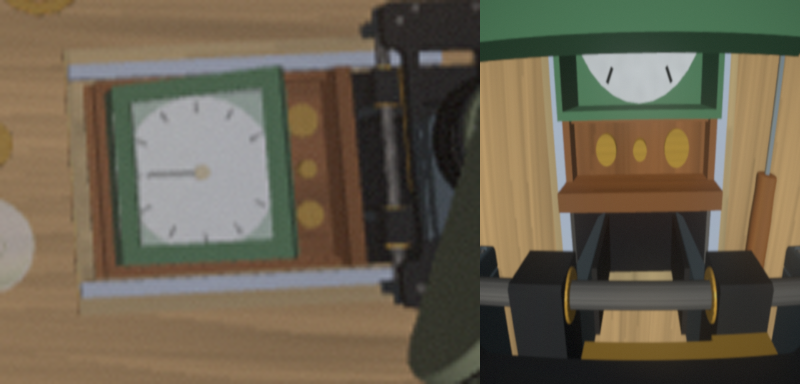

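The fingers (wrist view, at about (590,240) and (690,240)) stand centred over the black pad, behind the push wall at (640,195). Now I come down to feel the pad.

Call:
{"fn": "apply_moves", "kwargs": {"linear": [[0,0,-0.8],[0,0,-1.4],[0,0,-1.7],[0,0,-1.7],[0,0,-1.7]], "dr": [[0,0,0],[0,0,0],[0,0,0],[0,0,0],[0,0,0]], "hand": [0.4,0.4,0.4,0.4,0.4]}}

```text
time: 2.1
position: [0.5142, -0.303, 0.0719]
tcp_rot: [[-0.071, 0.997, 0.0], [0.997, 0.071, 0.0], [0.0, 0.0, -1.0]]
wrist_force: [0.0, -0.5, 1.0]
width: 0.597
```

Call:
{"fn": "apply_moves", "kwargs": {"linear": [[0,0,-0.1],[0,0,-0.1],[0,0,-0.1]], "dr": [[0,0,0],[0,0,0],[0,0,0]], "hand": [0.4,0.4,0.4]}}

```text
time: 2.4
position: [0.5142, -0.303, 0.0711]
tcp_rot: [[-0.071, 0.997, 0.0], [0.997, 0.071, -0.0], [-0.0, 0.0, -1.0]]
wrist_force: [-0.4, 0.0, 0.7]
width: 0.596
```

Call:
{"fn": "apply_moves", "kwargs": {"linear": [[-0.02,0.2,0],[-0.04,0.4,0],[-0.05,0.6,0],[-0.05,0.6,0]], "dr": [[0,0,0],[0,0,0],[0,0,0],[0,0,0]], "hand": [0.4,0.4,0.4,0.4]}}

```text
time: 2.8
position: [0.5136, -0.2967, 0.071]
tcp_rot: [[-0.072, 0.997, 0.0], [0.997, 0.072, -0.0], [-0.0, 0.0, -1.0]]
wrist_force: [-0.9, 0.4, -0.8]
width: 0.6
```

Call:
{"fn": "apply_moves", "kwargs": {"linear": [[-0.02,0.2,-0.02],[-0.03,0.4,-0.05],[-0.03,0.4,-0.05],[-0.03,0.4,-0.05]], "dr": [[0,0,0],[0,0,0],[0,0,0],[0,0,0]], "hand": [0.4,0.4,0.4,0.4]}}

```text
time: 3.2
position: [0.5136, -0.2929, 0.0706]
tcp_rot: [[-0.071, 0.997, 0.001], [0.997, 0.071, -0.0], [-0.0, 0.001, -1.0]]
wrist_force: [0.0, -0.8, -0.1]
width: 0.601
```

Call:
{"fn": "apply_moves", "kwargs": {"linear": [[0,0,-0.1],[0,0,-0.1],[0,0,-0.1]], "dr": [[0,0,0],[0,0,0],[0,0,0]], "hand": [0.4,0.4,0.4]}}

```text
time: 3.5
position: [0.5136, -0.2929, 0.0703]
tcp_rot: [[-0.071, 0.997, 0.001], [0.997, 0.071, -0.0], [-0.0, 0.001, -1.0]]
wrist_force: [-0.2, 0.2, 5.4]
width: 0.597
```

Call:
{"fn": "apply_moves", "kwargs": {"linear": [[0,0,-0.06],[0,0,-0.06],[0,0,-0.06]], "dr": [[0,0,0],[0,0,0],[0,0,0]], "hand": [0.4,0.4,0.4]}}

```text
time: 3.8
position: [0.5135, -0.2929, 0.0703]
tcp_rot: [[-0.071, 0.997, 0.001], [0.997, 0.071, -0.0], [-0.0, 0.001, -1.0]]
wrist_force: [-2.1, 0.4, 8.7]
width: 0.603
```

Contact is at z≈0.0704, with an effective stiffness of about 6 N/mm and a press of about 8.5 N. I start sliding along (-0.077, 0.997).

Call:
{"fn": "apply_moves", "kwargs": {"linear": [[-0.02,0.3,0],[-0.05,0.6,0],[-0.07,0.9,0],[-0.09,1.2,0],[-0.12,1.5,0],[-0.14,1.8,0],[-0.14,1.8,0]], "dr": [[0,0,0],[0,0,0],[0,0,0],[0,0,0],[0,0,0],[0,0,0],[0,0,0]], "hand": [0.4,0.4,0.4,0.4,0.4,0.4,0.4]}}

```text
time: 4.5
position: [0.5129, -0.2756, 0.0703]
tcp_rot: [[-0.072, 0.997, 0.003], [0.997, 0.072, -0.002], [-0.002, 0.002, -1.0]]
wrist_force: [-0.3, -1.3, 7.5]
width: 0.603
```

```bash
python3 - <<'E'
from h import *
s=arm.observe();f=grab("top")
cv2.imwrite("pics/e1.png",cv2.resize(f["img"][165:285,230:380,::-1],(750,600),interpolation=cv2.INTER_CUBIC))
print(s["position"],s["wrist_force"])
E
```

```text
[ 0.51290736 -0.2755547   0.07034708] [-0.25123963 -1.32099534  7.49958743]
```

View pics/e1.png

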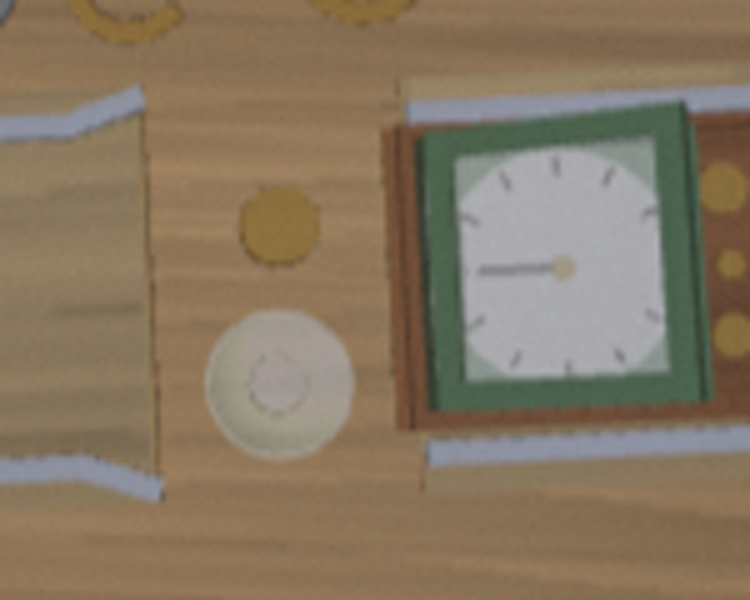

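The picture shows the tray straight, with its nose (383–402 px) 2–4 px past the near edge and the petri dish clear below. Nose y ≈ TCP y + 0.1845, so the far edge is at TCP y ≈ -0.172 and home at about +0.08. I add a little press and carry on.

Call:
{"fn": "apply_moves", "kwargs": {"linear": [[-0.02,0.3,-0.03],[-0.06,0.8,-0.03],[-0.1,1.3,-0.03],[-0.14,1.8,-0.03],[-0.18,2.3,-0.03],[-0.21,2.8,-0.03],[-0.25,3.3,-0.03],[-0.29,3.8,-0.03]], "dr": [[0,0,0],[0,0,0],[0,0,0],[0,0,0],[0,0,0],[0,0,0],[0,0,0],[0,0,0]], "hand": [0.4,0.4,0.4,0.4,0.4,0.4,0.4,0.4]}}

```text
time: 5.35
position: [0.5104, -0.2382, 0.0704]
tcp_rot: [[-0.072, 0.997, 0.003], [0.997, 0.072, -0.003], [-0.003, 0.003, -1.0]]
wrist_force: [1.1, -3.8, 8.4]
width: 0.599
```

Call:
{"fn": "apply_moves", "kwargs": {"linear": [[-0.03,0.4,0],[-0.06,0.8,0],[-0.09,1.2,0],[-0.12,1.6,0],[-0.15,2.0,0],[-0.18,2.4,0],[-0.21,2.8,0],[-0.25,3.2,0]], "dr": [[0,0,0],[0,0,0],[0,0,0],[0,0,0],[0,0,0],[0,0,0],[0,0,0],[0,0,0]], "hand": [0.4,0.4,0.4,0.4,0.4,0.4,0.4,0.4]}}

```text
time: 6.15
position: [0.508, -0.2062, 0.0703]
tcp_rot: [[-0.072, 0.997, 0.004], [0.997, 0.072, -0.003], [-0.003, 0.003, -1.0]]
wrist_force: [-0.4, -4.4, 8.9]
width: 0.6
```

Call:
{"fn": "apply_moves", "kwargs": {"linear": [[-0.04,0.4,-0.02],[-0.08,0.8,-0.02],[-0.11,1.2,-0.02],[-0.15,1.6,-0.02],[-0.18,2.0,-0.02],[-0.21,2.4,-0.02],[-0.25,2.8,-0.02],[-0.28,3.2,-0.02]], "dr": [[0,0,0],[0,0,0],[0,0,0],[0,0,0],[0,0,0],[0,0,0],[0,0,0],[0,0,0]], "hand": [0.4,0.4,0.4,0.4,0.4,0.4,0.4,0.4]}}

```text
time: 6.95
position: [0.5054, -0.1742, 0.0704]
tcp_rot: [[-0.072, 0.997, 0.004], [0.997, 0.072, -0.003], [-0.003, 0.004, -1.0]]
wrist_force: [0.8, -4.1, 9.7]
width: 0.601
```

Call:
{"fn": "apply_moves", "kwargs": {"linear": [[-0.03,0.4,0],[-0.06,0.8,0],[-0.09,1.2,0],[-0.12,1.6,0],[-0.15,2.0,0],[-0.18,2.4,0],[-0.21,2.8,0],[-0.23,3.0,0]], "dr": [[0,0,0],[0,0,0],[0,0,0],[0,0,0],[0,0,0],[0,0,0],[0,0,0],[0,0,0]], "hand": [0.4,0.4,0.4,0.4,0.4,0.4,0.4,0.4]}}

```text
time: 7.75
position: [0.5035, -0.1444, 0.0707]
tcp_rot: [[-0.073, 0.997, 0.005], [0.997, 0.073, -0.004], [-0.004, 0.005, -1.0]]
wrist_force: [-0.6, -4.2, 11.8]
width: 0.596
```

```bash
python3 - <<'E'
from h import *
s=arm.observe();f=grab("top");g=grab("scene")
a=cv2.resize(f["img"][165:285,190:350,::-1],(400,300),interpolation=cv2.INTER_CUBIC)
b=cv2.resize(g["img"][120:225,110:250,::-1],(400,300),interpolation=cv2.INTER_CUBIC)
cv2.imwrite("pics/f1.png",np.hstack([a,b]))
print(s["position"],s["wrist_force"])
E
```

```text
[ 0.50352256 -0.14439896  0.07071923] [-0.57460308 -4.15265411 11.76072148]
```

View pics/f1.png

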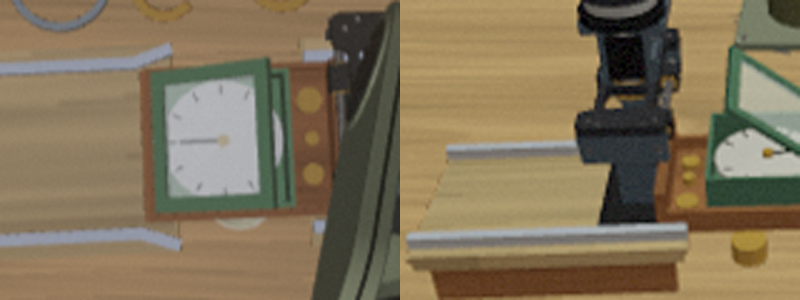

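The nose has passed over the far edge by about 26 mm, between the flares (nose at 142 px, edge at 173 px in the left crop). The tray is level and the case is seated. Force and z rose a little, so it has landed. I now release the press while still pushing, with the hand behind the near edge.

Call:
{"fn": "apply_moves", "kwargs": {"linear": [[-0.02,0.3,0.02],[-0.05,0.6,0.06],[-0.07,0.9,0.1],[-0.09,1.1,0.15],[-0.1,1.3,0.2],[-0.11,1.4,0.26],[-0.12,1.5,0.32],[-0.12,1.6,0.38]], "dr": [[0,0,0],[0,0,0],[0,0,0],[0,0,0],[0,0,0],[0,0,0],[0,0,0],[0,0,0]], "hand": [0.4,0.4,0.4,0.4,0.4,0.4,0.4,0.4]}}

```text
time: 8.65
position: [0.4995, -0.1267, 0.0716]
tcp_rot: [[-0.071, 0.997, -0.002], [0.997, 0.071, 0.001], [0.001, -0.002, -1.0]]
wrist_force: [0.6, -2.2, -1.2]
width: 0.6
```

Call:
{"fn": "apply_moves", "kwargs": {"linear": [[-0.02,0.2,0.05],[-0.03,0.4,0.1],[-0.05,0.6,0.15],[-0.06,0.8,0.2]], "dr": [[0,0,0],[0,0,0],[0,0,0],[0,0,0]], "hand": [0.4,0.4,0.4,0.4]}}

```text
time: 9.05
position: [0.4995, -0.1187, 0.0741]
tcp_rot: [[-0.072, 0.997, -0.0], [0.997, 0.072, 0.0], [0.0, -0.0, -1.0]]
wrist_force: [0.9, -1.6, -1.4]
width: 0.601
```

Call:
{"fn": "apply_moves", "kwargs": {"linear": [[-0.03,0.4,0],[-0.07,0.9,0],[-0.11,1.4,0],[-0.15,1.9,0],[-0.18,2.4,0],[-0.22,2.9,0],[-0.26,3.4,0],[-0.3,3.9,0]], "dr": [[0,0,0],[0,0,0],[0,0,0],[0,0,0],[0,0,0],[0,0,0],[0,0,0],[0,0,0]], "hand": [0.4,0.4,0.4,0.4,0.4,0.4,0.4,0.4]}}

```text
time: 9.85
position: [0.4966, -0.0795, 0.0742]
tcp_rot: [[-0.071, 0.997, 0.0], [0.997, 0.071, 0.0], [0.0, 0.0, -1.0]]
wrist_force: [0.6, -2.0, -0.8]
width: 0.601
```

Call:
{"fn": "apply_moves", "kwargs": {"linear": [[-0.03,0.4,0],[-0.07,0.9,0],[-0.11,1.4,0],[-0.15,1.9,0],[-0.18,2.4,0],[-0.22,2.9,0],[-0.26,3.4,0],[-0.3,3.9,0]], "dr": [[0,0,0],[0,0,0],[0,0,0],[0,0,0],[0,0,0],[0,0,0],[0,0,0],[0,0,0]], "hand": [0.4,0.4,0.4,0.4,0.4,0.4,0.4,0.4]}}

```text
time: 10.65
position: [0.4936, -0.0406, 0.0742]
tcp_rot: [[-0.071, 0.997, 0.0], [0.997, 0.071, -0.0], [-0.0, 0.0, -1.0]]
wrist_force: [-0.0, -0.8, -0.6]
width: 0.601
```

Call:
{"fn": "apply_moves", "kwargs": {"linear": [[-0.03,0.4,0],[-0.07,0.9,0],[-0.11,1.4,0],[-0.15,1.9,0],[-0.18,2.4,0],[-0.22,2.9,0],[-0.26,3.4,0],[-0.3,3.9,0]], "dr": [[0,0,0],[0,0,0],[0,0,0],[0,0,0],[0,0,0],[0,0,0],[0,0,0],[0,0,0]], "hand": [0.4,0.4,0.4,0.4,0.4,0.4,0.4,0.4]}}

```text
time: 11.45
position: [0.4906, -0.0016, 0.0742]
tcp_rot: [[-0.071, 0.997, 0.0], [0.997, 0.071, -0.0], [-0.0, 0.0, -1.0]]
wrist_force: [0.4, -1.8, 0.2]
width: 0.6
```

Call:
{"fn": "apply_moves", "kwargs": {"linear": [[-0.03,0.4,0],[-0.07,0.9,0],[-0.11,1.4,0],[-0.15,1.9,0],[-0.18,2.4,0],[-0.22,2.9,0],[-0.26,3.4,0],[-0.3,3.9,0]], "dr": [[0,0,0],[0,0,0],[0,0,0],[0,0,0],[0,0,0],[0,0,0],[0,0,0],[0,0,0]], "hand": [0.4,0.4,0.4,0.4,0.4,0.4,0.4,0.4]}}

```text
time: 12.25
position: [0.4876, 0.0374, 0.0742]
tcp_rot: [[-0.071, 0.997, 0.0], [0.997, 0.071, -0.0], [-0.0, 0.0, -1.0]]
wrist_force: [1.2, -2.0, 1.1]
width: 0.602
```

```bash
python3 - <<'E'
from h import *
s=arm.observe();f=grab("top");g=grab("scene")
a=cv2.resize(f["img"][165:285,110:270,::-1],(400,300),interpolation=cv2.INTER_CUBIC)
b=cv2.resize(g["img"][110:230,210:370,::-1],(400,300),interpolation=cv2.INTER_CUBIC)
cv2.imwrite("pics/g1.png",np.hstack([a,b]))
print(s["position"],s["wrist_force"])
E
```

```text
[0.48760932 0.03744456 0.07419496] [ 1.23810973 -2.03923063  1.13320793]
```

View pics/g1.png

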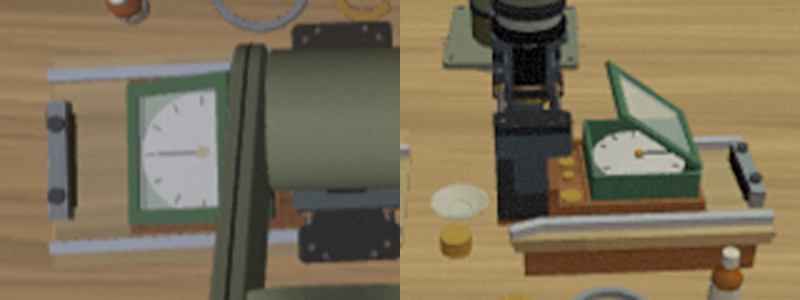

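The tray is flat between the far guides, the case is untouched, and about 40 mm remain to the stop (nose at 128 px, rubber at 75 px in the ×2.5 crop). I continue and slow down at the end.

Call:
{"fn": "apply_moves", "kwargs": {"linear": [[-0.03,0.4,0],[-0.07,0.9,0],[-0.11,1.4,0],[-0.15,1.9,0],[-0.18,2.3,0],[-0.2,2.6,0],[-0.22,2.9,0],[-0.24,3.1,0]], "dr": [[0,0,0],[0,0,0],[0,0,0],[0,0,0],[0,0,0],[0,0,0],[0,0,0],[0,0,0]], "hand": [0.4,0.4,0.4,0.4,0.4,0.4,0.4,0.4]}}

```text
time: 13.15
position: [0.4852, 0.0683, 0.0741]
tcp_rot: [[-0.072, 0.997, 0.0], [0.997, 0.072, -0.0], [-0.0, 0.0, -1.0]]
wrist_force: [0.7, -1.8, -0.8]
width: 0.6
```

Call:
{"fn": "apply_moves", "kwargs": {"linear": [[-0.01,0.1,0],[-0.02,0.2,0],[-0.02,0.3,0],[-0.03,0.4,0]], "dr": [[0,0,0],[0,0,0],[0,0,0],[0,0,0]], "hand": [0.4,0.4,0.4,0.4]}}

```text
time: 13.55
position: [0.485, 0.0721, 0.0742]
tcp_rot: [[-0.071, 0.997, 0.0], [0.997, 0.071, -0.0], [-0.0, 0.0, -1.0]]
wrist_force: [-0.3, -1.5, -0.8]
width: 0.602
```

Call:
{"fn": "apply_moves", "kwargs": {"linear": [[-0.01,0.1,0],[-0.02,0.2,0],[-0.02,0.3,0]], "dr": [[0,0,0],[0,0,0],[0,0,0]], "hand": [0.4,0.4,0.4]}}

```text
time: 13.85
position: [0.4847, 0.0751, 0.0742]
tcp_rot: [[-0.071, 0.997, 0.0], [0.997, 0.071, -0.0], [-0.0, 0.0, -1.0]]
wrist_force: [-0.0, -1.8, -0.4]
width: 0.601
```

Stiffness at the stop could be several N/mm, so I go in small steps.

Call:
{"fn": "apply_moves", "kwargs": {"linear": [[0,0.05,0],[-0.01,0.1,0],[-0.01,0.15,0]], "dr": [[0,0,0],[0,0,0],[0,0,0]], "hand": [0.4,0.4,0.4]}}

```text
time: 14.15
position: [0.4847, 0.0766, 0.0742]
tcp_rot: [[-0.071, 0.997, 0.0], [0.997, 0.071, -0.0], [-0.0, 0.0, -1.0]]
wrist_force: [-0.4, -1.5, -0.3]
width: 0.6
```

Call:
{"fn": "apply_moves", "kwargs": {"linear": [[0,0.05,0],[-0.01,0.1,0],[-0.01,0.15,0]], "dr": [[0,0,0],[0,0,0],[0,0,0]], "hand": [0.4,0.4,0.4]}}

```text
time: 14.45
position: [0.4846, 0.0781, 0.0742]
tcp_rot: [[-0.071, 0.997, 0.0], [0.997, 0.071, -0.0], [-0.0, 0.0, -1.0]]
wrist_force: [-0.6, -2.1, -0.0]
width: 0.596
```

Call:
{"fn": "apply_moves", "kwargs": {"linear": [[0,0.05,0],[-0.01,0.1,0],[-0.01,0.15,0]], "dr": [[0,0,0],[0,0,0],[0,0,0]], "hand": [0.4,0.4,0.4]}}

```text
time: 14.75
position: [0.4844, 0.0796, 0.0742]
tcp_rot: [[-0.071, 0.997, 0.0], [0.997, 0.071, -0.0], [-0.0, 0.0, -1.0]]
wrist_force: [0.2, -2.1, -1.2]
width: 0.598
```

Call:
{"fn": "apply_moves", "kwargs": {"linear": [[0,0.05,0],[-0.01,0.1,0],[-0.01,0.15,0]], "dr": [[0,0,0],[0,0,0],[0,0,0]], "hand": [0.4,0.4,0.4]}}

```text
time: 15.05
position: [0.4843, 0.0811, 0.0742]
tcp_rot: [[-0.071, 0.997, 0.0], [0.997, 0.071, -0.0], [-0.0, 0.0, -1.0]]
wrist_force: [0.2, -1.0, -1.0]
width: 0.6
```

Call:
{"fn": "apply_moves", "kwargs": {"linear": [[0,0.05,0],[-0.01,0.1,0],[-0.01,0.15,0]], "dr": [[0,0,0],[0,0,0],[0,0,0]], "hand": [0.4,0.4,0.4]}}

```text
time: 15.35
position: [0.4843, 0.0824, 0.0742]
tcp_rot: [[-0.072, 0.997, 0.0], [0.997, 0.072, -0.0], [-0.0, 0.0, -1.0]]
wrist_force: [0.2, -3.5, -0.7]
width: 0.598
```

```bash
python3 - <<'E'
from h import *
s=arm.observe();print(s["position"],s["wrist_force"])
E
```

```text
[0.48427225 0.08242064 0.0741902 ] [ 0.24120474 -3.49728941 -0.67993117]
```

Call:
{"fn": "apply_moves", "kwargs": {"linear": [[0,0.05,0],[-0.01,0.1,0],[-0.01,0.1,0]], "dr": [[0,0,0],[0,0,0],[0,0,0]], "hand": [0.4,0.4,0.4]}}

```text
time: 15.65
position: [0.4844, 0.0825, 0.0742]
tcp_rot: [[-0.072, 0.997, 0.001], [0.997, 0.072, -0.002], [-0.002, 0.0, -1.0]]
wrist_force: [0.7, -7.0, -0.3]
width: 0.599
```

Call:
{"fn": "apply_moves", "kwargs": {"linear": [[0,0.05,0],[0,0.05,0],[0,0.05,0]], "dr": [[0,0,0],[0,0,0],[0,0,0]], "hand": [0.4,0.4,0.4]}}

```text
time: 15.95
position: [0.4845, 0.0826, 0.0742]
tcp_rot: [[-0.073, 0.997, 0.001], [0.997, 0.073, -0.003], [-0.003, 0.001, -1.0]]
wrist_force: [1.6, -8.1, 0.1]
width: 0.602
```

It is stopped firmly at y=0.0825, with force rising while the position stays fixed. One more small press, then I back off gently.

Call:
{"fn": "apply_moves", "kwargs": {"linear": [[0,0.05,0],[0,0.05,0],[0,0.05,0],[0,0.05,0]], "dr": [[0,0,0],[0,0,0],[0,0,0],[0,0,0]], "hand": [0.4,0.4,0.4,0.4]}}

```text
time: 16.35
position: [0.4846, 0.0826, 0.0743]
tcp_rot: [[-0.073, 0.997, 0.001], [0.997, 0.073, -0.004], [-0.004, 0.001, -1.0]]
wrist_force: [1.2, -10.2, 0.1]
width: 0.602
```

Call:
{"fn": "apply_moves", "kwargs": {"linear": [[0,-0.1,0],[0.01,-0.2,0],[0.02,-0.3,0],[0.03,-0.5,0],[0.05,-0.8,0.1],[0.05,-1.0,1],[0.05,-1.0,3],[0.05,-1.0,6]], "dr": [[0,0,0],[0,0,0],[0,0,0],[0,0,0],[0,0,0],[0,0,0],[0,0,0],[0,0,0]], "hand": [0.4,0.4,0.4,0.4,0.4,0.4,0.4,0.4]}}

```text
time: 17.15
position: [0.4835, 0.0744, 0.1342]
tcp_rot: [[-0.071, 0.997, -0.003], [0.997, 0.071, -0.0], [0.0, -0.003, -1.0]]
wrist_force: [0.0, -0.2, -0.2]
width: 0.6
```

Call:
{"fn": "apply_moves", "kwargs": {"linear": [[0,-2,3],[0,-5,6],[0,-9,8],[0,-13,10],[0,-17,10],[0,-20,10],[0,-20,10],[0,-20,10]], "dr": [[0,0,0],[0,0,0],[0,0,0],[0,0,0],[0,0,0],[0,0,0],[0,0,0],[0,0,0]], "hand": [0.4,0.4,0.4,0.4,0.4,0.4,0.4,0.4]}}

```text
time: 17.95
position: [0.4845, -0.1256, 0.2346]
tcp_rot: [[-0.07, 0.998, 0.0], [0.998, 0.07, 0.001], [0.001, 0.0, -1.0]]
wrist_force: [-0.2, 0.4, -0.5]
width: 0.599
```

```bash
python3 - <<'E'
from h import *
s=arm.observe();f=grab("top");g=grab("scene")
a=cv2.resize(f["img"][165:285,110:270,::-1],(400,300),interpolation=cv2.INTER_CUBIC)
b=cv2.resize(g["img"][110:230,210:370,::-1],(400,300),interpolation=cv2.INTER_CUBIC)
cv2.imwrite("pics/h1.png",np.hstack([a,b]))
print(s["time"],s["position"],s["wrist_force"])
E
```

```text
17.95 [ 0.48446173 -0.12563664  0.23457781] [-0.24863519  0.37569742 -0.5356424 ]
```

View pics/h1.png

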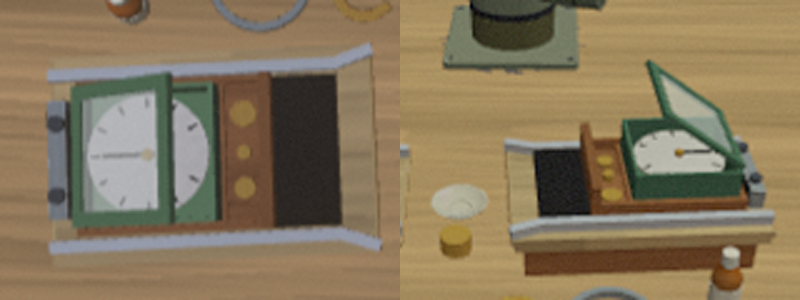

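The tray lies flat between the guides with its nose at the stop (about 70 px) and the lid overhanging it. The case is in its nest, and the petri dish, weight and bottle are in place. I run one numeric check of the tail edge, then hand in.

```bash
python3 - <<'E'
from h import *
import pickle
f=pickle.load(open("F0.pkl","rb"))["top"]
t=pix2z(f,np.array([(337,75),(342,225)])/2.5+[110,165],.068).mean(0)*1000
s=pix2z(f,np.array([(104,185),(108,380)])/5.2+[120,175]-.4,.078).mean(0)*1000
print("tail",t,"stop",s,"dist",np.linalg.norm((s-t)[:2]))
print(arm.finish_job())
E
```

```text
tail [485.95772819  42.48944336  68.        ] stop [470.05474509 264.54246984  78.        ] dist 222.62176767650791
the job is handed in; nothing more can be done
None
```

The tray is across the gap and home against the steel stop on the far board. The hand is clear and the job is handed in at about 18 s.

- **Crossing:** I bore down on the tail ledge with about 8–12 N while pushing on the wall. The press came off once the nose was about 26 mm onto the far board. From there I only pushed, with about 2 N.
- **Pressing home:** The tray stopped at TCP y ≈ 0.0825 m. Force then built to about 10 N with no further movement, and I backed off and raised the hand.
- **Last checks:**
  - The final pictures show the tray flat between the guides, the case in its nest, and the petri dish, weight and oil bottle in place. I did not check the other bystanders closely at the end.
  - The wrist force was about zero.
  - The tail edge to the stop face measured 223 mm against the tray's 225 mm, within the image error. It also agrees with the firm contact felt, so no gap is indicated.
- **Disagreement:** The stop was met 2–5 mm later than the pictures predicted, which I put down to measuring error.

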